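# Ready the arm rest: marker into the cup, torch held on the pad

### The job

Get the arm rest ready for the next patient: stand the marker that was left on the pad in the steel cup, cap end down, and let go of it. Then draw the torch up out of its charging stand, turn it to a slant about halfway between upright and level with its lamp end down and aimed at the middle of the pad, and finish while holding it still there, touching nothing, its lamp end more than 15 cm above the table. Leave the sharps bin, spray bottle and steel box where they are, and the cup upright.

Things in the scene. Friction and masses are not known exactly. Their poses are not given: they have to be found in the camera images.
- marker: Marker pen, white, black cap: 160 mm long, section 18 (its x) by 14 mm (its y), 35 g. Origin: centre of the capped end face; z runs along it to the blunt end. Cap z 0-50 mm. Starts lying up the slope of the pad, 18 mm side down, held by friction, cap end low, z axis 25 deg above level; blunt end sticks out 45 mm past the pad's high edge (z 120-155 mm: air beneath, grip across the 18 mm).
- cup: Plain open steel cup, straight round wall, 72 mm outside and 64 mm inside diameter, 95 mm high, floor 5 mm thick, loose, 0.4 kg. Origin at the centre of its underside, z up. The marker is taller than it and leans up to about 30 degrees when let go inside.
- torch: Grey round torch, 160 mm long, about 0.14 kg. Origin: centre of the lens at its lamp end; z runs along it to the tail, so the light goes along -z. Lamp head 34 mm diameter (z 0-30 mm), tapering to a 26 mm barrel (z 44-160 mm). Starts upright in its stand, lamp end down, lens 18 mm above the table. Centre of mass about z = 70 mm.
- stand: White charging stand fixed to the table: 100 mm square foot 14 mm thick, with an upright round sleeve, 42 to 46 mm inside diameter, 52 to 56 mm outside, whose rim is 60 mm above the table. Origin at the centre of its underside. The torch stands 42 mm deep in it, with about 4 mm play all round.
- armrest: Grey padded arm rest, fixed: slab 130 mm wide (its x), 220 mm long along its slope, 35 mm thick, tilted 25 deg, rising towards its own +y; steel frame 160 by 200 mm. Origin: centre of its underside, on the table. Upper face: high edge 137 mm above the table at y = +92 mm, low edge 44 mm above it.
- pad_mid (a point): The middle of the upper face of the arm rest's pad, 90 mm above the table: the point to aim the torch at.
- sharps_bin: Bystander: yellow round sharps bin, 156 mm diameter, 182 mm high; origin at the centre of its underside.
- spray_bottle: Bystander: white spray bottle, 60 by 90 mm, 219 mm high; origin at the centre of its underside.
- steel_box: Bystander: closed steel instrument box, 76 (its x) by 186 mm, 44 mm high and 63 mm with its lid handle; origin at the centre of its underside.
Mind the look-alikes: they are no part of the job. What is meant by the torch is not yellow, and is the smaller of those in its own colour.

How it is judged:
On the way, in this order (a step that is already met when the one before it is completed fails the run):
1. the marker stands in the cup, cap end down, and is let go (horizontal distance between marker and cup below 0.033 m and z of marker in the frame of cup between -0.005 and 0.03 m and angle between marker's own z axis and vertical below 0.75 rad and angle between cup's own z axis and vertical below 0.15 rad and contact force between the fingers and marker below 0.1 N and linear speed of marker below 0.03 m/s), for 0.2 s.
2. the torch is drawn up clear of its stand in the fingers (height (world z) of torch above 0.075 m and contact force between the fingers and torch above 0.5 N and contact force between torch and stand below 0.1 N), for 0.1 s.
At the end, for the whole second after the job is handed in: Marker let go in the upright cup, cap end down on its floor (30 mm), within 43 deg of vertical. Torch held still in the fingers alone, lens over 130 mm up, axis 24 to 66 deg from vertical, lamp end down, its line of light within 65 mm of the pad middle on each of its axes (all of step 1 and contact force between the fingers and torch above 0.5 N and height (world z) of torch above 0.13 m and angle between torch's own z axis and vertical between 0.42 and 1.15 rad and x of pad_mid in the frame of torch between -0.065 and 0.065 m and y of pad_mid in the frame of torch between -0.065 and 0.065 m and z of pad_mid in the frame of torch below -0.02 m and linear speed of torch below 0.04 m/s and angular speed of torch below 0.2 rad/s and contact force between torch and armrest below 0.1 N and contact force between torch and stand below 0.1 N and contact force between torch and cup below 0.1 N and contact force between torch and marker below 0.1 N and contact force between torch and sharps_bin below 0.1 N and contact force between torch and spray_bottle below 0.1 N and contact force between torch and steel_box below 0.1 N); the arm keeps its last pose, push and grip.
It fails at once if the sharps bin is moved more than 30 mm (distance of sharps_bin from where it was at the start of the episode above 0.03 m).
It fails at once if the spray bottle is moved more than 30 mm (distance of spray_bottle from where it was at the start of the episode above 0.03 m).
It fails at once if the steel box is moved more than 30 mm (distance of steel_box from where it was at the start of the episode above 0.03 m).
It also fails if it takes over 64 s, if anything falls off the work surface, if the arm or the gripper's body presses on something with over 40 N, if the wrist force passes 120 N, or if a joint passes its speed limit or range.

### The arm

A 7-joint arm with a two-finger parallel gripper is mounted at the origin on the work surface. World frame = base frame: x ahead of the robot, y to its left, z up, the work surface at z = 0. Lengths are in m, angles in rad, forces in N, time in s.
With the tool pointing down it reaches from about 0.35 to 0.9 m from the base axis. Payload 7.2 kg.
Tool frame: the origin (TCP) lies midway between the tips of the shut fingers; the grasp point (between the pads) lies 19 mm behind it (manip.grip_depth is the distance from the TCP to the grasp point, in m); x points along the fingers, y is the direction in which the jaws open and shut, and the axes are right-handed (so a half turn about x gives the same grasp; the last joint's range is limited). The gripper opens to 85 mm and grips with 20 to 120 N. Pads are 22 mm wide; open, the fingers measure 114 mm over their backs; the gripper's body (76 mm by 85 mm) begins 54 mm behind the grasp point. The pads swing forward as they close: fully open they stand 13 mm farther back than shut.
Start: joints at [-1.173, 0.411, -0.013, 1.596, 0.006, 1.134, -0.082], TCP at [0.281, 0.558, 0.231] pointing down, gripper open.
Joint ranges: [-2.95, 2.95], [-0.29, 1.99], [-1.47, 1.44], [0.14, 2.54], [-1.03, 4.17], [0.13, 1.85], [-2.86, 2.86]. Speed limits (rad/s): [2.39, 2.39, 3.01, 3.01, 3.14, 3.14, 3.14].

### API

Orientations are given as a unit quaternion [w, x, y, z].
In Python, from workcell import manip, viewer gives the robot as it stands.
- The arm moves only by the tool apply_moves, never from a script. Its argument "increments" is a list of rows, each a list of 5 numbers: the shift along the tool's x, y, z in m, then the turn about the tool's x in rad, then the closure, from 0 (fully open) to 1 (shut). In form: [[dx, dy, dz, yaw, hand], ...]. A call has 1 to 12 rows; each row is the pose to reach, as a shift and turn from the pose commanded when the call began, along the tool's axes at that moment; what a row does not reach only later rows make up. A row lasts 1/12 s, in which the tool goes at most 41.7 mm and 7.16 degrees, less where a joint would pass 70% of its speed; a pose out of reach is approached as far as the arm can. A call with a gripper value outside its range is refused whole. The fingers move at their own pace and stop on an object; the grip force is fixed at half the most. Time passes only in rows, so rows that repeat a pose let the fingers close. It gives the time, the measured TCP pose, the force and the opening at its end, in the units of the state.
- manip.get_obs(): the state, without advancing time (a new reading comes with each control period).
- viewer.camera(name): name is "side" or "top"; returns a dict with "img" (420x560x3 uint8, red, green, blue), "depth" (420x560 float32, m along the optical axis (not along the pixel's ray), 0 where there is no reading), "camera_matrix" (3x3 intrinsics, pixels), "pose" (4x4, takes a point from camera to world coordinates). Camera axes: x right, y up, looking along -z (the intrinsics and any distortion apply to the point x, -y, -z); pixel columns grow to the right and rows downward; lengths in m; the calibration is good to about 2 mm. A picture is of the moment at which its call begins.
- manip.close_job(): hands the job in, once; it reports no verdict.
The state is a dict: "clock": time; "qpos": joint angles; "qvel": joint speeds; "tau": joint torques, N m; "position": TCP position; "tool_rot": TCP orientation; "contact_force": force on the tool from outside, world axes, zero at the start; "wrist_torque": the same for the moment, N m; "width": opening from 0.0 (shut) to 1.0 (fully open).
Only numpy, scipy, OpenCV 4.12 (cv2) and the standard library are available. Lean on these libraries where they do the work, as an engineer would, in place of code of your own. Each camera call takes 0.05 s, during which the arm holds its last target.

## Working session

There is one attempt and no reset: what is moved stays moved. The work goes in short steps, Python scripts to look and compute and a tool call to move; the robot and the scene stay as the last step left them, time stands still between calls to the robot, and variables do not carry over. Pictures are saved under pics/ and viewed, and the job is handed in when it is done.

Besides the shell and the picture viewer there is one more tool, called as name(argument=value, ...), one argument or row to a line, values as JSON. apply_moves: Moves the arm, as the interface text tells. Its arguments: {"type":"object","properties":{"increments":{"type":"array"}},"required":["increments"]}

```bash
mkdir -p pics; ls; cat > h.py <<'E'
import numpy as np, cv2
from workcell import manip, viewer
def shot(n,f):
    c=viewer.camera(n); cv2.imwrite(f,c["img"][:,:,::-1]); np.savez(f.replace('.png','.npz'),**c); return c
def cloud(c):
    d=c["depth"];K=c["camera_matrix"];P=c["pose"]
    v,u=np.mgrid[:d.shape[0],:d.shape[1]]
    X=(u-K[0,2])/K[0,0]*d;Y=(v-K[1,2])/K[1,1]*d
    p=np.stack([X,-Y,-d],-1); w=p@P[:3,:3].T+P[:3,3]
    w[d==0]=np.nan
    return w
E
python3 - <<'E'
from h import *
print(manip.get_obs(), [x for x in dir(manip) if x[0]!='_'],manip.grip_depth,[x for x in dir(viewer) if x[0]!='_'])
for n in("side","top"):
    c=shot(n,f"pics/{n}0.png"); print({k:c[k] for k in c if k not in('img','depth')})
E
```

```text
pics
{'clock': 0.0, 'qpos': array([-1.17320018,  0.41191324, -0.01272629,  1.5970284 ,  0.0056096 ,
        1.13427035, -0.08217835]), 'qvel': array([ 4.89210056e-04,  7.36209988e-05, -2.72435864e-04,  1.23557102e-03,
        1.45562778e-03, -1.17747521e-03, -1.20941915e-03]), 'tau': array([-6.50732873e-04, -6.00617123e+01,  6.81782719e-01, -2.99404514e+01,
        1.37419600e-02,  1.05781609e-02, -1.29051176e-05]), 'position': array([0.28052535, 0.55797237, 0.23045107]), 'tool_rot': array([ 0.68793162,  0.16262449,  0.68811036, -0.16372992]), 'contact_force': array([ 0.07106658,  0.14301268, -0.32331263]), 'wrist_torque': array([-0.03611147, -0.00016789,  0.0208844 ]), 'width': 1.0004313485022556} ['PlanningError', 'close_job', 'get_obs', 'grip_depth'] 0.0187 ['camera']
{'camera_matrix': array([[409.09281553,   0.        , 282.03213081],
       [  0.        , 409.09281553, 204.34963585],
       [  0.        ,   0.        ,   1.        ]]), 'pose': array([[ 0.98462956,  0.13764973, -0.10750432,  0.37843936],
       [-0.17351243,  0.70061379, -0.69212264, -0.77695258],
       [-0.01995149,  0.70013775,  0.71372899,  0.89873805],
       [ 0.        ,  0.        ,  0.        ,  1.        ]])}
{'camera_matrix': array([[473.49800372,   0.        , 278.78604678],
       [  0.        , 473.49800372, 206.96658872],
       [  0.        ,   0.        ,   1.        ]]), 'pose': array([[ 0.00358918,  0.99623814, -0.08658343,  0.38047652],
       [-0.99994617,  0.00441848,  0.00938829,  0.02493942],
       [ 0.00973554,  0.08654507,  0.99620037,  1.51759118],
       [ 0.        ,  0.        ,  0.        ,  1.        ]])}
```

View pics/side0.png

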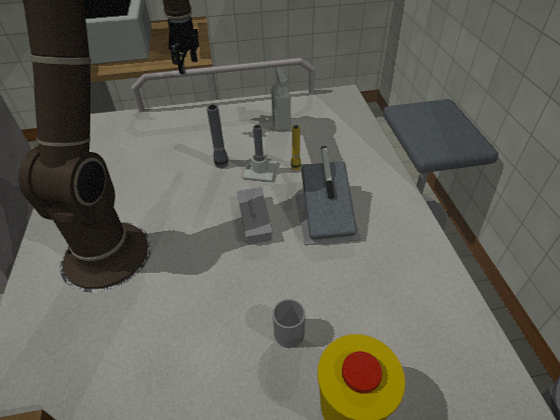

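View pics/top0.png

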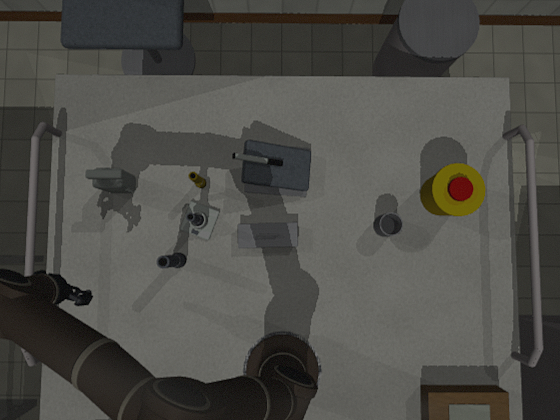

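The side view shows the small grey torch in its stand at (258,150). The larger grey torch is at (217,135) and the yellow one at (296,145). The marker is on the pad at (326,172), the cup at (289,322) and the bin at (360,385). In the top view the same things are at torch (198,219), marker (257,158), pad (277,166), cup (388,224), box (268,235) and spray (110,178).

```bash
python3 - <<'E'
from h import *
for n in("top","side"):
    c=dict(np.load(f"pics/{n}0.npz")); w=cloud(c)
    def pr(name,r):
        u0,u1,v0,v1=r; p=w[v0:v1,u0:u1].reshape(-1,3); p=p[np.isfinite(p[:,0])]; p=p[p[:,2]>0.008]
        return p
    np.save(f"{n}_cloud.npy",w)
t=np.load("top_cloud.npy"); s=np.load("side_cloud.npy")
img=cv2.imread("pics/top0.png")
cv2.imwrite("pics/topzoom.png",cv2.resize(img[120:290,70:330],(780,510),interpolation=cv2.INTER_CUBIC))
img=cv2.imread("pics/side0.png")
cv2.imwrite("pics/sidezoom.png",cv2.resize(img[60:250,170:400],(720,595),interpolation=cv2.INTER_CUBIC))
# height map from both clouds, cluster
P=np.concatenate([t.reshape(-1,3),s.reshape(-1,3)]);P=P[np.isfinite(P[:,0])]
P=P[(P[:,2]>0.02)&(P[:,2]<.4)&(P[:,0]>.28)&(P[:,0]<.95)&(abs(P[:,1])<.55)]
g=np.zeros((140,240),np.uint8)
ij=np.c_[(P[:,0]-.25)/.005,(P[:,1]+.6)/.005].astype(int); g[ij[:,0],ij[:,1]]=1
n,l,st,ce=cv2.connectedComponentsWithStats(cv2.morphologyEx(g,cv2.MORPH_CLOSE,np.ones((3,3))))
lab=l[ij[:,0],ij[:,1]]
for k in range(1,n):
    q=P[lab==k]
    if len(q)>40: print(k,len(q),q.min(0).round(3),q.max(0).round(3),np.median(q,0).round(3))
E
```

```text
1 398 [0.28  0.514 0.301] [0.318 0.549 0.4  ] [0.293 0.527 0.374]
2 1058 [0.321 0.298 0.021] [0.369 0.346 0.234] [0.345 0.313 0.139]
3 2778 [ 0.383 -0.05   0.02 ] [0.464 0.141 0.069] [0.423 0.038 0.044]
4 1432 [ 0.421 -0.364  0.02 ] [ 0.492 -0.289  0.102] [ 0.457 -0.333  0.068]
5 810 [0.427 0.216 0.02 ] [0.512 0.288 0.187] [0.468 0.253 0.063]
6 7299 [ 0.476 -0.55   0.02 ] [ 0.631 -0.428  0.189] [ 0.547 -0.5    0.162]
11 1890 [0.554 0.444 0.02 ] [0.615 0.55  0.226] [0.577 0.478 0.144]
12 6499 [ 0.563 -0.091  0.02 ] [0.706 0.149 0.171] [0.633 0.014 0.092]
13 513 [0.574 0.241 0.02 ] [0.606 0.276 0.169] [0.587 0.253 0.104]
```

```bash
ls pics
```

```text
side0.npz
side0.png
sidezoom.png
top0.npz
top0.png
topzoom.png
```

View pics/topzoom.png

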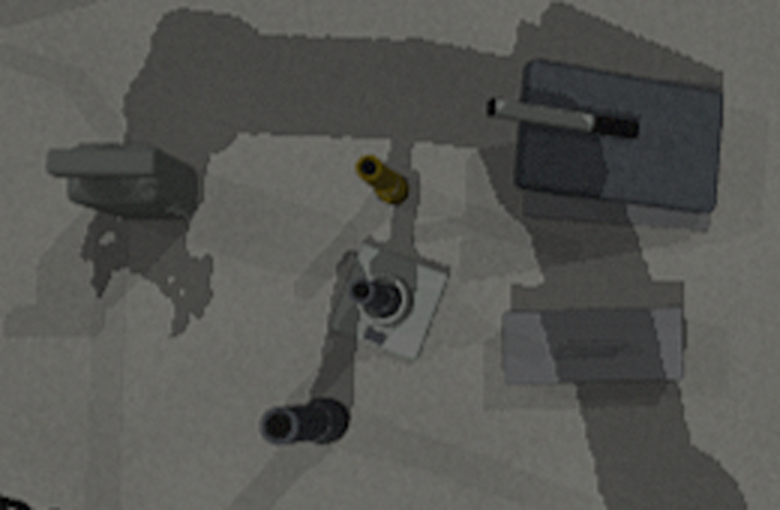

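View pics/sidezoom.png

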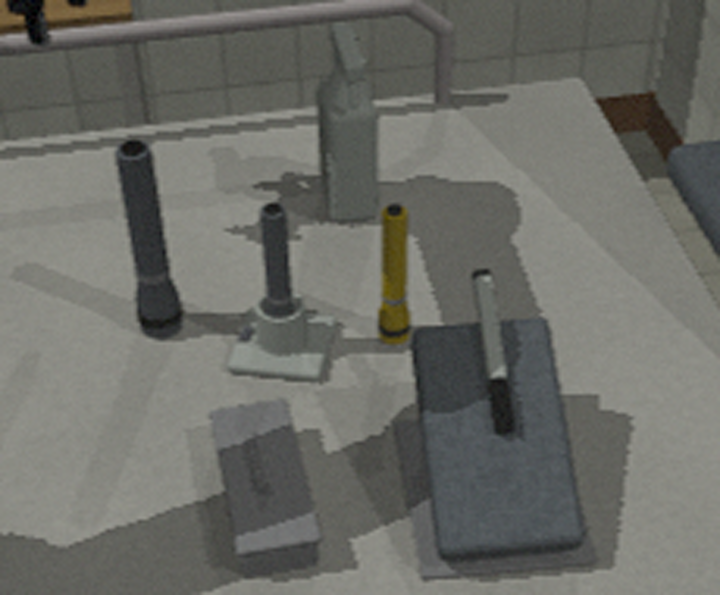

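```bash
python3 - <<'E'
from h import *
t=np.load("top_cloud.npy"); s=np.load("side_cloud.npy")
P=np.concatenate([t.reshape(-1,3),s.reshape(-1,3)]);P=P[np.isfinite(P[:,0])]
def box(x0,x1,y0,y1,z0,z1,Q=P): return Q[(Q[:,0]>x0)&(Q[:,0]<x1)&(Q[:,1]>y0)&(Q[:,1]<y1)&(Q[:,2]>z0)&(Q[:,2]<z1)]
def circ(q):
    A=np.c_[2*q[:,:2],np.ones(len(q))]; x=np.linalg.lstsq(A,(q[:,:2]**2).sum(1),rcond=None)[0]
    return x[:2].round(4), np.sqrt(x[2]+x[0]**2+x[1]**2).round(4), len(q)
def circR(q,R):
    from scipy.optimize import least_squares
    r=least_squares(lambda c:np.hypot(q[:,0]-c[0],q[:,1]-c[1])-R,q[:,:2].mean(0)-[0,-.01],loss='soft_l1',f_scale=.002); return r.x.round(4),np.std(r.fun).round(4)
c=box(.42,.5,-.37,-.285,.085,.1); print("cup rim",circ(c))
for z0,z1 in((.07,.09),(.09,.12),(.12,.15),(.15,.176),(.172,.19)):
    q=box(.43,.5,.21,.29,z0,z1); 
    if len(q)>8: print("torch",z0,circ(q),circR(q,.013),q[:,2].max())
q=box(.42,.52,.2,.3,.045,.065); print("sleeve",circ(q),circR(q,.027))
q=box(.42,.53,.19,.31,.010,.018); print("foot",q.min(0),q.max(0),cv2.minAreaRect(q[:,:2].astype(np.float32)*1000))
q=box(.47,.64,-.56,-.42,.16,.19); print("bin",circ(q))
# pad plane
q=box(.56,.71,-.1,.12,.05,.15)
from numpy.linalg import svd
for it in range(5):
    m=q.mean(0);n=svd(q-m,full_matrices=False)[2][2]; d=(q-m)@n; q=q[abs(d)<.004]
n=n*np.sign(n[2]);print("pad",m.round(3),n.round(3),"tilt",np.degrees(np.arccos(n[2])),len(q))
print("pad rect",cv2.minAreaRect((q[:,:2]*1000).astype(np.float32)))
r=box(.56,.71,-.1,.17,.05,.2); d=(r-m)@n
mk=r[d>.008]; 
for it in range(3):
    mm=mk.mean(0); a=svd(mk-mm,full_matrices=False)[2][0]; e=mk-mm; rad=np.linalg.norm(e-np.outer(e@a,a),axis=1); mk=mk[rad<.015]
a*=np.sign(a[2]);u=(mk-mm)@a
print("marker",mm.round(4),a.round(3),"elev",np.degrees(np.arcsin(a[2])),u.min(),u.max(),len(mk),((mm-m)@n))
print("ends",mm+a*u.min(),mm+a*u.max(), "yaw",np.degrees(np.arctan2(a[1],a[0])))
E
```

```text
cup rim (array([ 0.4563, -0.3272]), np.float64(0.0338), 395)
torch 0.07 (array([0.4702, 0.2617]), np.float64(0.0112), 51) (array([0.4703, 0.2643]), np.float64(0.0018)) 0.08847446078046994
torch 0.09 (array([0.4694, 0.2608]), np.float64(0.0104), 77) (array([0.4702, 0.2643]), np.float64(0.0015)) 0.1195388979267421
torch 0.12 (array([0.4703, 0.2613]), np.float64(0.0113), 81) (array([0.4704, 0.2638]), np.float64(0.0015)) 0.14854529560877405
torch 0.15 (array([0.4701, 0.2621]), np.float64(0.0115), 81) (array([0.4703, 0.264 ]), np.float64(0.0016)) 0.17585745467544522
torch 0.172 (array([0.4703, 0.2623]), np.float64(0.0096), 111) (array([0.4716, 0.2653]), np.float64(0.0038)) 0.1868617108597872
sleeve (array([0.4699, 0.2616]), np.float64(0.0215), 250) (array([0.4714, 0.267 ]), np.float64(0.0053))
foot [0.42001838 0.19761184 0.01002284] [0.52935212 0.30914583 0.01797933] ((474.3215637207031, 253.40731811523438), (111.91716003417969, 108.04354095458984), 87.8559341430664)
bin (array([ 0.5542, -0.5017]), np.float64(0.0518), 6622)
pad [0.631 0.013 0.091] [-0.038 -0.42   0.907] tilt 24.92892431976441 4354
pad rect ((633.1542358398438, 15.455123901367188), (196.63511657714844, 128.8296661376953), 85.85718536376953)
marker [0.6436 0.0713 0.1333] [0.065 0.906 0.418] elev 24.698037700482544 -0.1259949545377945 0.08285289286287933 595 0.013363236734925643
ends [ 0.63541808 -0.04285076  0.08064009] [0.64892112 0.14641112 0.16790423] yaw 85.9191028234821
```

```bash
cat >> h.py <<'E'
from scipy.spatial.transform import Rotation as Rn
def R0():
    o=manip.get_obs(); q=o["tool_rot"]; return o, Rn.from_quat([q[1],q[2],q[3],q[0]]).as_matrix()
def inc(target_tcp):
    o,R=R0(); return (R.T@(np.array(target_tcp)-o["position"])).round(4)
E
python3 - <<'E'
from h import *
o,R=R0(); print(R.round(3))
t=np.load("top_cloud.npy"); s=np.load("side_cloud.npy")
ti=cv2.imread("pics/top0.png"); si=cv2.imread("pics/side0.png")
P=np.concatenate([t.reshape(-1,3),s.reshape(-1,3)]);src=np.r_[np.zeros(t[...,0].size),np.ones(s[...,0].size)]
k=np.isfinite(P[:,0])&(P[:,0]>.56)&(P[:,0]<.71)&(P[:,1]>-.1)&(P[:,1]<.2)&(P[:,2]>.05)&(P[:,2]<.2);P=P[k];src=src[k]
m=np.array([.631,.013,.091]);n=np.array([-.038,-.42,.907]);n/=np.linalg.norm(n)
d=(P-m)@n; yaw=np.radians(86);u0=np.array([np.cos(yaw),np.sin(yaw),0]);up=u0-(u0@n)*n;up/=np.linalg.norm(up);lat=np.cross(up,n)
uu=(P-m)@up; ll=(P-m)@lat
k=d>.009
for j in(0,1):
  print("cam",j)
  for a in np.arange(-.06,.17,.015):
    q=k&(uu>a)&(uu<=a+.015)&(src==j)
    if q.sum(): print(a.round(3),q.sum(),"lat",np.percentile(ll[q],[5,50,95]).round(4),"d",np.median(d[q]).round(4),d[q].max().round(4), P[q].mean(0).round(4))
print(up,lat,n)
# sleeve annulus top
Q=t.reshape(-1,3); Q=Q[np.isfinite(Q[:,0])]; Q=Q[(abs(Q[:,0]-.47)<.06)&(abs(Q[:,1]-.26)<.06)]
h=Q[(Q[:,2]>.05)&(Q[:,2]<.066)]; print(cv2.minEnclosingCircle((h[:,:2]*1000).astype(np.float32)),len(h))
f=Q[(Q[:,2]>.009)&(Q[:,2]<.02)]; print(cv2.minAreaRect((f[:,:2]*1000).astype(np.float32)))
E
```

```text
[[-0.001  0.449  0.894]
 [-0.001  0.894 -0.449]
 [-1.    -0.002  0.   ]]
cam 0
-0.06 1 lat [0.0114 0.0114 0.0114] d 0.0093 0.0093 [ 0.6388 -0.0412  0.0765]
-0.015 12 lat [-0.0243  0.0085  0.0157] d 0.0128 0.0166 [0.6341 0.0046 0.1017]
0.0 28 lat [-0.0001  0.0081  0.0158] d 0.0132 0.0195 [0.6389 0.014  0.1069]
0.015 22 lat [0.0008 0.0078 0.0163] d 0.014 0.0207 [0.6404 0.027  0.1136]
0.03 25 lat [0.0023 0.009  0.0165] d 0.0134 0.0221 [0.6417 0.0402 0.1207]
0.045 25 lat [0.0016 0.0077 0.0147] d 0.0129 0.0183 [0.6396 0.0551 0.1253]
0.06 23 lat [0.0022 0.0084 0.0152] d 0.014 0.0172 [0.6427 0.0682 0.1317]
0.075 28 lat [0.0015 0.0094 0.0161] d 0.0127 0.0181 [0.6461 0.0811 0.1379]
0.09 21 lat [0.0029 0.0101 0.0165] d 0.0144 0.0173 [0.6459 0.0946 0.1448]
0.105 28 lat [0.0021 0.0091 0.0164] d 0.0144 0.0192 [0.6461 0.1086 0.1521]
0.12 25 lat [0.0024 0.0086 0.0154] d 0.0133 0.0193 [0.6466 0.1224 0.1573]
0.135 23 lat [0.0026 0.0093 0.0167] d 0.0133 0.0195 [0.6484 0.1351 0.1631]
0.15 11 lat [0.0023 0.0084 0.0154] d 0.0152 0.0179 [0.6485 0.1436 0.1683]
cam 1
-0.015 18 lat [0.0022 0.0082 0.0163] d 0
[... 426 characters left out ...]
.0089 0.0169] d 0.0124 0.0165 [0.6447 0.0817 0.1375]
0.09 26 lat [0.0021 0.0091 0.0169] d 0.0128 0.0169 [0.6454 0.0949 0.1435]
0.105 30 lat [0.0018 0.009  0.0164] d 0.0127 0.0178 [0.6462 0.1086 0.1501]
0.12 25 lat [0.002  0.0086 0.0162] d 0.0136 0.0171 [0.6469 0.1229 0.1572]
0.135 23 lat [0.0029 0.0101 0.0172] d 0.0127 0.0169 [0.649  0.1358 0.163 ]
0.15 4 lat [0.0049 0.0092 0.0128] d 0.0121 0.0131 [0.6485 0.1446 0.1659]
[0.05926499 0.9048875  0.42150476] [ 0.99751911 -0.06975333  0.00949209] [-0.03799064 -0.41989651  0.90677651]
((469.82635498046875, 263.8231506347656), 26.23509407043457) 99
((481.08233642578125, 259.94842529296875), (99.60970306396484, 122.7829360961914), 70.22920227050781)
```

apply_moves(
  increments=[
    [-0.035, 0, 0, 0.1, 0],
    [-0.07, -0.015, 0.035, 0.22, 0],
    [-0.07, -0.03, 0.07, 0.34, 0],
    [-0.07, -0.045, 0.11, 0.46, 0],
    [-0.07, -0.06, 0.15, 0.58, 0],
    [-0.07, -0.075, 0.19, 0.7, 0],
    [-0.07, -0.09, 0.225, 0.82, 0],
    [-0.07, -0.105, 0.26, 0.94, 0],
    [-0.07, -0.12, 0.295, 1.06, 0],
    [-0.07, -0.135, 0.33, 1.171, 0],
    [-0.07, -0.15, 0.365, 1.171, 0],
    [-0.07, -0.165, 0.4, 1.171, 0],
  ],
)

```text
clock: 1.1
position: [0.5647, 0.2298, 0.301]
tool_rot: [-0.483, -0.516, -0.483, 0.517]
contact_force: [0.3, 1.2, 0.4]
width: 1.001
```

```bash
python3 - <<'E'
from h import *
o,R=R0(); print(R.round(3),o["position"],o["clock"],o["qpos"].round(2)); print(inc([.648,.133,.25]))
E
```

```text
[[-0.     0.998 -0.066]
 [-0.    -0.066 -0.998]
 [-1.    -0.     0.   ]] [0.56467593 0.22977609 0.30104427] 1.1 [-0.74  0.34  0.38  1.56 -0.13  1.26 -0.41]
[0.051  0.0896 0.091 ]
```

apply_moves(
  increments=[
    [0.0, 0.03, 0.03, 0, 0],
    [0.015, 0.06, 0.06, 0, 0],
    [0.03, 0.0896, 0.091, 0, 0],
    [0.06, 0.0896, 0.091, 0, 0],
    [0.09, 0.0896, 0.091, 0, 0],
    [0.11, 0.0896, 0.091, 0, 0],
    [0.11, 0.0896, 0.091, 0, 0],
  ],
)

```text
clock: 1.68
position: [0.6445, 0.1339, 0.1857]
tool_rot: [-0.482, -0.514, -0.485, 0.519]
contact_force: [-1.0, 0.7, -0.0]
width: 1.003
```

```bash
python3 - <<'E'
from h import *
o,R=R0(); print(R.round(3),o["position"],o["clock"],o["qpos"].round(2)); print(inc([.648,.133,.134]))
c=shot("side","pics/side1.png"); cv2.imwrite("pics/s1z.png",cv2.resize(c["img"][60:250,210:400,::-1],(600,600)))
c=shot("top","pics/top1.png"); cv2.imwrite("pics/t1z.png",cv2.resize(c["img"][100:250,170:360,::-1],(760,600)))
E
```

```text
[[-0.009  0.998 -0.066]
 [-0.002 -0.066 -0.998]
 [-1.    -0.008  0.003]] [0.64450072 0.13388027 0.18570112] 1.6833 [-0.54  0.53  0.38  1.57 -0.21  1.09 -0.17]
[0.0517 0.004  0.0005]
```

View pics/s1z.png

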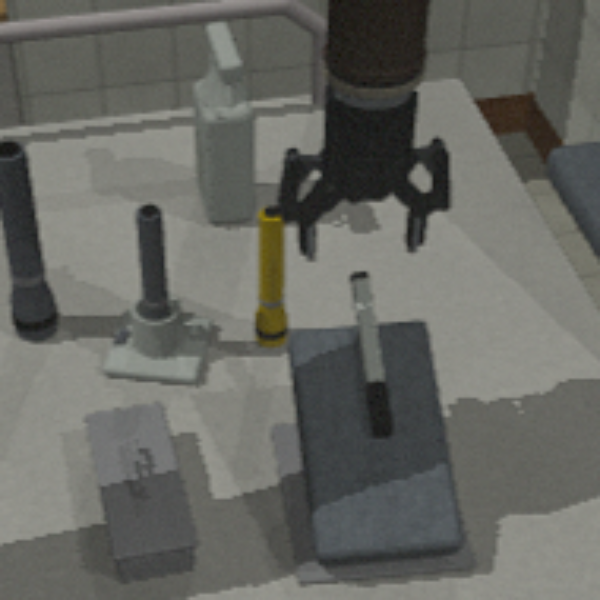

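```bash
python3 - <<'E'
from h import *
o,R=R0(); print(R.round(3),o["position"],o["clock"]); print(inc([.648,.133,.134]))
E
```

```text
[[-0.002  0.998 -0.066]
 [-0.001 -0.066 -0.998]
 [-1.    -0.002  0.001]] [0.64705788 0.13463916 0.19093418] 1.7833
[0.0569 0.0011 0.0015]
```

apply_moves(
  increments=[
    [0.02, 0.001, 0.001, 0, 0],
    [0.04, 0.001, 0.001, 0, 0],
    [0.057, 0.001, 0.001, 0, 0],
    [0.057, 0.001, 0.001, 0, 0],
    [0.057, 0.001, 0.001, 0, 0.5],
    [0.057, 0.001, 0.001, 0, 1],
    [0.057, 0.001, 0.001, 0, 1],
    [0.057, 0.001, 0.001, 0, 1],
    [0.057, 0.001, 0.001, 0, 1],
    [0.057, 0.001, 0.001, 0, 1],
    [0.057, 0.001, 0.001, 0, 1],
  ],
)

```text
clock: 2.7
position: [0.6487, 0.1336, 0.1351]
tool_rot: [0.483, 0.517, 0.483, -0.516]
contact_force: [-0.9, 0.3, 4.5]
width: 0.199
```

```bash
python3 - <<'E'
from h import *
o,R=R0(); print(o["position"],o["clock"],o["width"],o["width"]*85,o["contact_force"])
c=shot("side","pics/side2.png"); cv2.imwrite("pics/s2z.png",cv2.resize(c["img"][60:250,210:400,::-1],(600,600)))
E
```

```text
[0.64871211 0.13362212 0.13512889] 2.7 0.19899661630009682 16.91471238550823 [-0.87288713  0.29304796  4.54993918]
```

View pics/s2z.png

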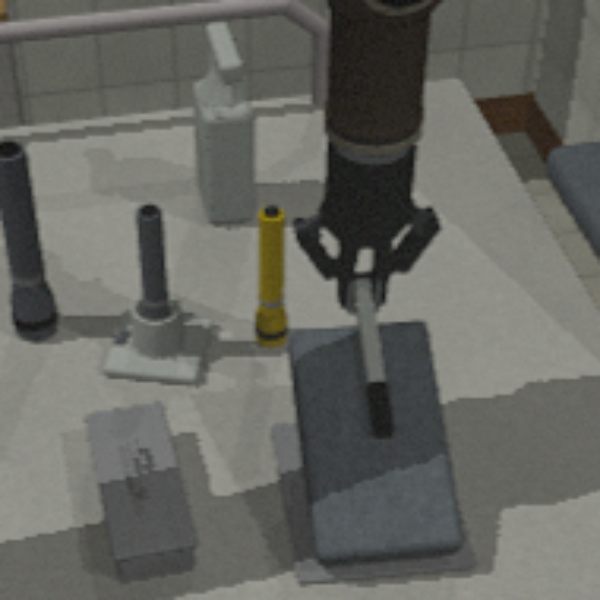

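apply_moves(
  increments=[
    [-0.03, 0, 0, 0, 1],
    [-0.065, 0, 0, 0, 1],
    [-0.1, 0, 0, 0, 1],
    [-0.135, 0, 0, 0, 1],
    [-0.145, -0.02, -0.03, 0, 1],
    [-0.145, -0.04, -0.06, 0, 1],
    [-0.145, -0.06, -0.095, 0, 1],
    [-0.145, -0.08, -0.13, 0, 1],
    [-0.145, -0.1, -0.165, 0, 1],
    [-0.145, -0.12, -0.2, 0, 1],
    [-0.145, -0.14, -0.235, 0, 1],
    [-0.145, -0.16, -0.265, 0, 1],
  ],
)

```text
clock: 3.75
position: [0.5045, 0.4111, 0.279]
tool_rot: [-0.483, -0.516, -0.484, 0.516]
contact_force: [-0.1, -0.4, -1.1]
width: 0.197
```

apply_moves(
  increments=[
    [0, -0.02, -0.03, 0, 1],
    [0, -0.027, -0.04, 0, 1],
    [0, -0.027, -0.04, 0, 1],
    [0, -0.027, -0.04, 0, 1],
  ],
)

```text
clock: 4.08
position: [0.4814, 0.4505, 0.2788]
tool_rot: [-0.484, -0.516, -0.483, 0.516]
contact_force: [1.0, -1.0, 0.2]
width: 0.202
```

```bash
python3 - <<'E'
from h import *
c=shot("side","pics/side3.png"); cv2.imwrite("pics/s3z.png",cv2.resize(c["img"][40:230,180:370,::-1],(600,600)))
t=shot("top","pics/top3.png"); cv2.imwrite("pics/t3z.png",cv2.resize(t["img"][120:300,60:285,::-1],(750,600)))
o,R=R0(); print(R.round(3),o["position"],o["clock"],o["width"],o["contact_force"],o["qpos"].round(2))
np.save("s3.npy",cloud(c));np.save("t3.npy",cloud(t))
E
```

```text
[[ 0.001  0.998 -0.068]
 [-0.001 -0.068 -0.998]
 [-1.     0.001  0.001]] [0.48309676 0.44849668 0.27925332] 4.1833 0.198806644526419 [-0.81396763 -0.81625893 -0.90905564] [-1.04  0.45  0.32  1.46 -0.14  1.26 -0.77]
```

View pics/s3z.png

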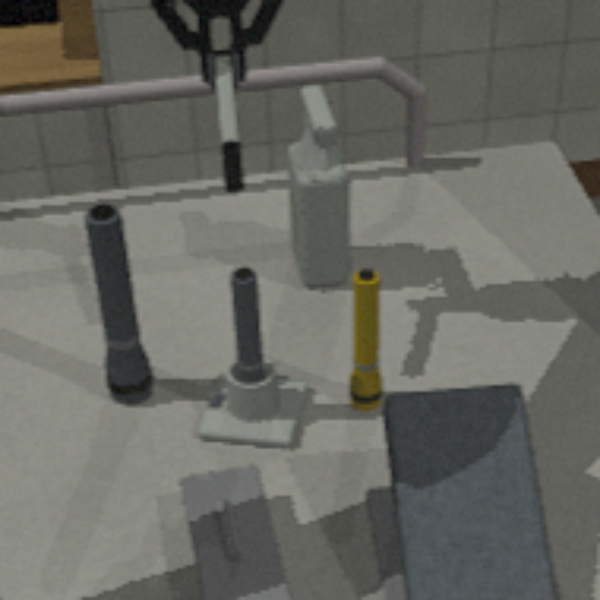

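View pics/t3z.png

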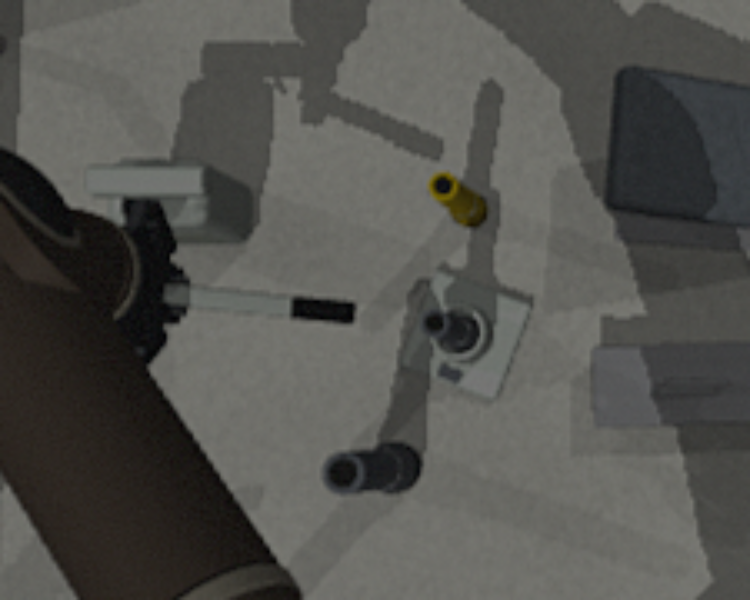

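```bash
cat >> h.py <<'E'
def line(P,lo,hi,rad=.014,iters=6,a0=None):
    q=P.reshape(-1,3); q=q[np.isfinite(q[:,0])]; q=q[((q>lo)&(q<hi)).all(1)]
    for i in range(iters):
        m=np.median(q,0) if i==0 else q.mean(0); e=q-m
        a=np.linalg.svd(e,full_matrices=False)[2][0] if (i or a0 is None) else np.array(a0)/np.linalg.norm(a0)
        r=np.linalg.norm(e-np.outer(e@a,a),axis=1); q=q[r<rad]
    a=a*np.sign(a[2]); u=(q-m)@a
    return m.round(4),a.round(3),np.degrees(np.arcsin(a[2])).round(1),(m+a*np.percentile(u,1)).round(4),(m+a*np.percentile(u,99)).round(4),len(q)
E
python3 - <<'E'
from h import *
for f in("s3","t3"):
    print(line(np.load(f+".npy"),[.44,.27,.22],[.52,.43,.32]))
E
```

```text
(array([0.4765, 0.3675, 0.2666]), array([0.064, 0.901, 0.429]), np.float64(25.4), array([0.4728, 0.3165, 0.2423]), array([0.4808, 0.4288, 0.2958]), 202)
(array([0.4774, 0.373 , 0.2712]), array([0.069, 0.906, 0.417]), np.float64(24.7), array([0.4732, 0.3179, 0.2458]), array([0.4816, 0.4283, 0.2966]), 317)
```

apply_moves(
  increments=[
    [0.035, 0, 0, 0, 1],
    [0.07, 0, 0, 0, 1],
    [0.105, 0, 0, 0, 1],
    [0.14, 0, 0, 0, 1],
    [0.175, 0, 0, 0, 1],
    [0.2, 0, 0, 0, 1],
    [0.207, 0, 0, 0, 1],
    [0.207, 0, 0.008, 0, 1],
    [0.207, 0, 0.016, 0, 1],
  ],
)

```text
clock: 4.93
position: [0.482, 0.4333, 0.0733]
tool_rot: [0.483, 0.517, 0.483, -0.516]
contact_force: [-0.4, -0.7, -0.8]
width: 0.205
```

```bash
python3 - <<'E'
from h import *
c=shot("side","pics/side4.png"); cv2.imwrite("pics/s4z.png",cv2.resize(c["img"][60:250,180:370,::-1],(600,600)))
t=shot("top","pics/top4.png")
o,R=R0(); print(R.round(3),o["position"],o["clock"],o["width"],o["contact_force"],o["qpos"].round(2))
for w in(c,t): print(line(cloud(w),[.44,.285,.02],[.52,.43,.11]))
E
```

```text
[[ 0.003  0.998 -0.069]
 [ 0.001 -0.069 -0.998]
 [-1.     0.002 -0.001]] [0.48288576 0.43226354 0.0746459 ] 5.0333 0.19666031743938006 [ 0.30376582 -0.08928245  0.43695264] [-0.99  0.62  0.27  1.7  -0.2   0.85 -0.71]
(array([0.4825, 0.4221, 0.0951]), array([-0.992, -0.05 ,  0.118]), np.float64(6.8), array([0.5041, 0.4232, 0.0925]), array([0.4615, 0.4211, 0.0975]), 83)
(array([0.4781, 0.3639, 0.0701]), array([0.066, 0.907, 0.416]), np.float64(24.6), array([0.4737, 0.3033, 0.0424]), array([0.4825, 0.4245, 0.0979]), 257)
```

View pics/s4z.png

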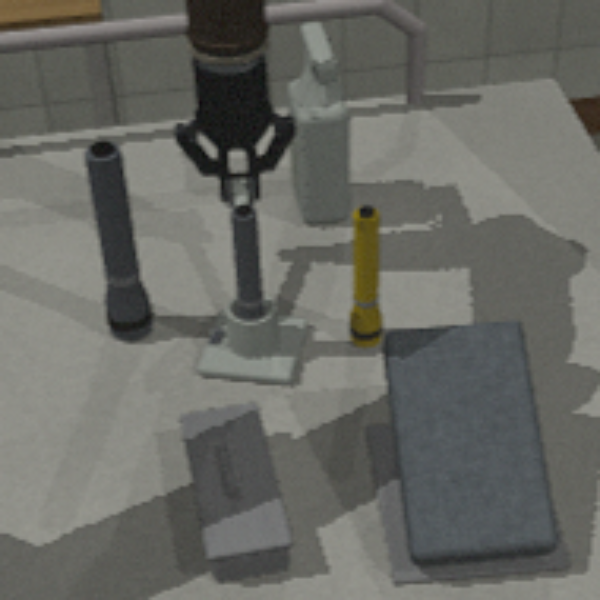

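apply_moves(
  increments=[
    [0, 0, 0.007, 0, 1],
    [0, 0, 0.014, 0, 1],
    [-0.007, 0, 0.0185, 0, 1],
    [-0.014, 0, 0.0225, 0, 1],
    [-0.022, 0, 0.0265, 0, 1],
    [-0.029, 0, 0.0315, 0, 1],
    [-0.036, 0, 0.0365, 0, 1],
    [-0.042, 0, 0.0416, 0, 1],
    [-0.042, 0, 0.0416, 0, 1],
  ],
)

```text
clock: 5.78
position: [0.4786, 0.3936, 0.1167]
tool_rot: [0.483, 0.518, 0.484, -0.515]
contact_force: [-1.2, 6.3, 2.2]
width: 0.205
```

```bash
python3 - <<'E'
from h import *
c=shot("side","pics/side5.png"); 
t=shot("top","pics/top5.png"); cv2.imwrite("pics/t5z.png",cv2.resize(t["img"][120:300,60:285,::-1],(750,600)))
o,R=R0(); print(R.round(3),o["position"],o["clock"],o["width"],o["contact_force"],o["qpos"].round(2))
for w in(t,): print(line(cloud(w),[.46,.285,.045],[.5,.385,.16]))
E
```

```text
[[ 0.002  0.998 -0.066]
 [ 0.003 -0.066 -0.998]
 [-1.     0.002 -0.004]] [0.47844481 0.39417139 0.11586013] 5.8833 0.20248676309730104 [-0.2190485   4.44125548  2.96504149] [-0.97  0.53  0.28  1.74 -0.18  0.89 -0.68]
(array([0.4753, 0.3429, 0.0914]), array([0.053, 0.712, 0.7  ]), np.float64(44.4), array([0.472 , 0.2983, 0.0475]), array([0.4785, 0.3855, 0.1332]), 206)
```

View pics/t5z.png

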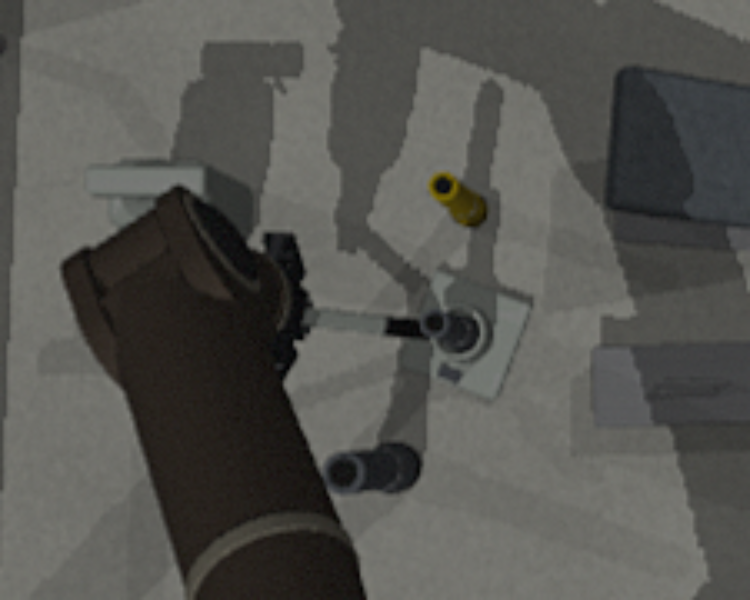

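apply_moves(
  increments=[
    [-0.0045, 0, 0.0045, 0, 1],
    [-0.009, 0, 0.009, 0, 1],
    [-0.013, 0, 0.0137, 0, 1],
    [-0.017, 0, 0.0185, 0, 1],
    [-0.021, 0, 0.0235, 0, 1],
    [-0.024, 0, 0.0285, 0, 1],
    [-0.0275, 0, 0.034, 0, 1],
    [-0.0305, 0, 0.0393, 0, 1],
    [-0.0335, 0, 0.045, 0, 1],
    [-0.036, 0, 0.051, 0, 1],
    [-0.036, 0, 0.051, 0, 1],
    [-0.036, 0, 0.04, 0, 1],
  ],
)

```text
clock: 6.88
position: [0.4758, 0.3495, 0.1504]
tool_rot: [-0.483, -0.516, -0.482, 0.518]
contact_force: [0.6, 0.2, -0.3]
width: 0.2
```

apply_moves(
  increments=[
    [-0.02, 0, -0.02, 0, 1],
    [-0.06, 0, -0.02, 0, 1],
    [-0.1, 0, -0.02, 0, 1],
    [-0.14, 0, -0.02, 0, 1],
    [-0.17, 0, -0.01, 0, 1],
    [-0.17, 0, 0, 0, 1],
  ],
)

```text
clock: 7.38
position: [0.4774, 0.354, 0.3265]
tool_rot: [0.484, 0.519, 0.483, -0.513]
contact_force: [1.5, 0.9, 0.8]
width: 0.201
```

```bash
python3 - <<'E'
from h import *
c=shot("side","pics/side6.png"); cv2.imwrite("pics/s6z.png",cv2.resize(c["img"][40:250,160:370,::-1],(600,600)))
t=shot("top","pics/top6.png")
o,R=R0(); print(R.round(3),o["position"],o["clock"],o["width"],o["contact_force"],o["qpos"].round(2))
p=o["position"]
for w in(c,t): print(line(cloud(w),[.46,.285,p[2]-.15],[.5,.385,p[2]+.02],a0=[0,.34,.94]))
E
```

```text
[[ 0.001  0.998 -0.068]
 [-0.001 -0.068 -0.998]
 [-1.     0.001  0.001]] [0.47623358 0.35108516 0.3212633 ] 7.4833 0.19703038498558353 [-0.41435276 -0.16388807 -0.30302097] [-0.98  0.3   0.34  1.57 -0.1   1.29 -0.69]
(array([0.4765, 0.3275, 0.2811]), array([0.004, 0.341, 0.94 ]), np.float64(70.1), array([0.4762, 0.3043, 0.2171]), array([0.4767, 0.3486, 0.3393]), 274)
(array([0.4756, 0.3242, 0.2776]), array([0.02 , 0.346, 0.938]), np.float64(69.7), array([0.4743, 0.3018, 0.2172]), array([0.4768, 0.3458, 0.3363]), 196)
```

View pics/s6z.png

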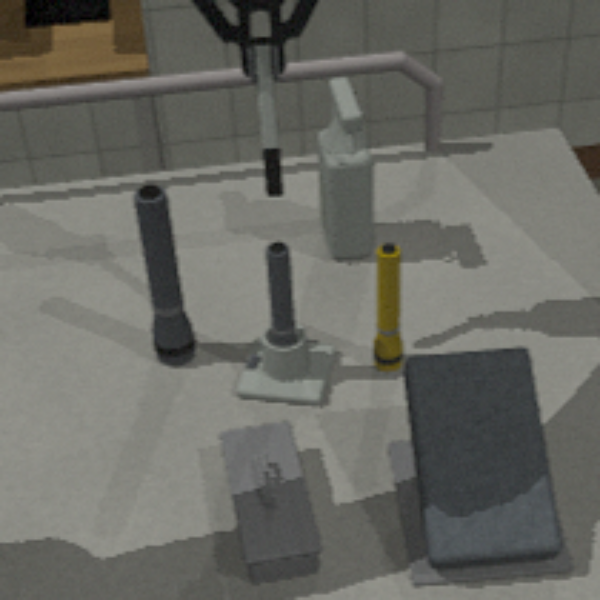

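apply_moves(
  increments=[
    [-0.015, 0, 0.02, 0, 1],
    [-0.02, 0.002, 0.05, 0, 1],
    [-0.02, 0.004, 0.085, 0, 1],
    [-0.02, 0.005, 0.12, 0, 1],
    [-0.02, 0.006, 0.155, 0, 1],
    [-0.02, 0.008, 0.19, 0, 1],
    [-0.02, 0.009, 0.225, 0, 1],
    [-0.02, 0.01, 0.26, 0, 1],
    [-0.02, 0.012, 0.295, 0, 1],
    [-0.02, 0.013, 0.33, 0, 1],
    [-0.02, 0.014, 0.365, 0, 1],
    [-0.02, 0.016, 0.4, 0, 1],
  ],
)

```text
clock: 8.48
position: [0.4639, -0.0486, 0.3387]
tool_rot: [-0.483, -0.515, -0.484, 0.517]
contact_force: [1.1, 0.2, -0.7]
width: 0.202
```

apply_moves(
  increments=[
    [0, 0.001, 0.035, 0, 1],
    [0, 0.003, 0.07, 0, 1],
    [0, 0.004, 0.105, 0, 1],
    [0, 0.006, 0.14, 0, 1],
    [0, 0.007, 0.175, 0, 1],
    [0, 0.008, 0.21, 0, 1],
    [0, 0.01, 0.24, 0, 1],
    [0, 0.01, 0.252, 0, 1],
    [0.01, 0.01, 0.252, 0, 1],
    [0.02, 0.01, 0.252, 0, 1],
    [0.02, 0.01, 0.252, 0, 1],
  ],
)

```text
clock: 9.4
position: [0.4577, -0.2971, 0.3167]
tool_rot: [-0.482, -0.515, -0.486, 0.517]
contact_force: [-0.0, 1.2, -0.5]
width: 0.2
```

```bash
python3 - <<'E'
from h import *
c=shot("side","pics/side7.png"); cv2.imwrite("pics/s7z.png",cv2.resize(c["img"][150:400,200:450,::-1],(600,600)))
t=shot("top","pics/top7.png"); cv2.imwrite("pics/t7z.png",cv2.resize(t["img"][150:300,300:500,::-1],(800,600)))
o,R=R0(); print(R.round(3),o["position"],o["clock"],o["width"],o["contact_force"],o["qpos"].round(2))
p=o["position"]
for w in(c,t): print(line(cloud(w),[.43,p[1]-.08,p[2]-.13],[.48,p[1]+.04,p[2]+.02],a0=[0,.34,.94]))
def circ(q):
    A=np.c_[2*q[:,:2],np.ones(len(q))]; x=np.linalg.lstsq(A,(q[:,:2]**2).sum(1),rcond=None)[0]
    return x[:2].round(4), np.sqrt(x[2]+x[0]**2+x[1]**2).round(4), len(q)
for w in(c,t):
    q=cloud(w).reshape(-1,3); q=q[np.isfinite(q[:,0])]; q=q[(q[:,0]>.4)&(q[:,0]<.51)&(q[:,1]>-.39)&(q[:,1]<-.27)&(q[:,2]>.07)&(q[:,2]<.11)]
    print(circ(q),q.min(0),q.max(0),cv2.minEnclosingCircle((q[:,:2]*1000).astype(np.float32)))
E
```

```text
[[-0.002  0.998 -0.064]
 [ 0.001 -0.064 -0.998]
 [-1.    -0.003 -0.001]] [ 0.45845064 -0.29754945  0.31896769] 9.5 0.1953987151770683 [ 0.29827202 -0.15992983 -0.56523266] [-0.17  0.26  0.83  1.7  -0.2   1.27  0.63]
(array([ 0.456 , -0.3216,  0.2767]), array([0.028, 0.347, 0.937]), np.float64(69.6), array([ 0.454 , -0.3466,  0.2094]), array([ 0.4578, -0.299 ,  0.3378]), 609)
(array([ 0.4433, -0.2875,  0.331 ]), array([-0.738, -0.426,  0.523]), np.float64(31.5), array([ 0.4497, -0.2838,  0.3265]), array([ 0.4377, -0.2908,  0.335 ]), 11)
(array([ 0.4565, -0.3285]), np.float64(0.0338), 481) [ 0.42102082 -0.3641122   0.07004856] [ 0.49200257 -0.29252081  0.09892552] ((456.7764587402344, -327.5009460449219), 36.82069396972656)
(array([ 0.4561, -0.3242]), np.float64(0.0335), 139) [ 0.42095813 -0.3569838   0.07044965] [ 0.49059293 -0.28928062  0.10421321] ((456.236083984375, -324.50390625), 35.66287612915039)
```

View pics/s7z.png

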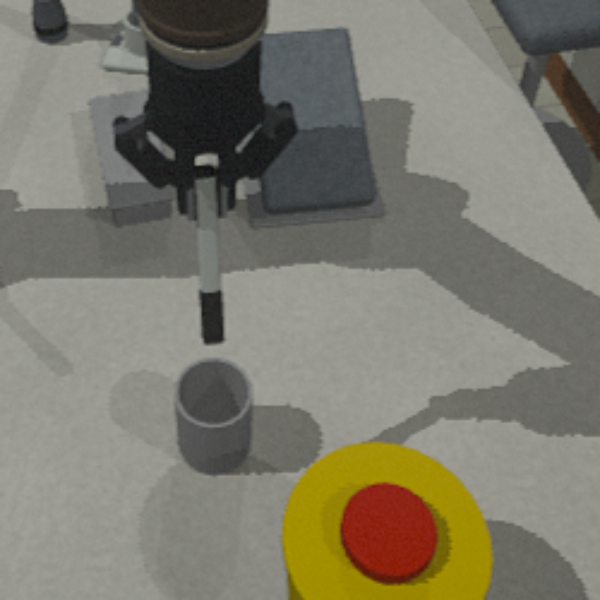

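View pics/t7z.png

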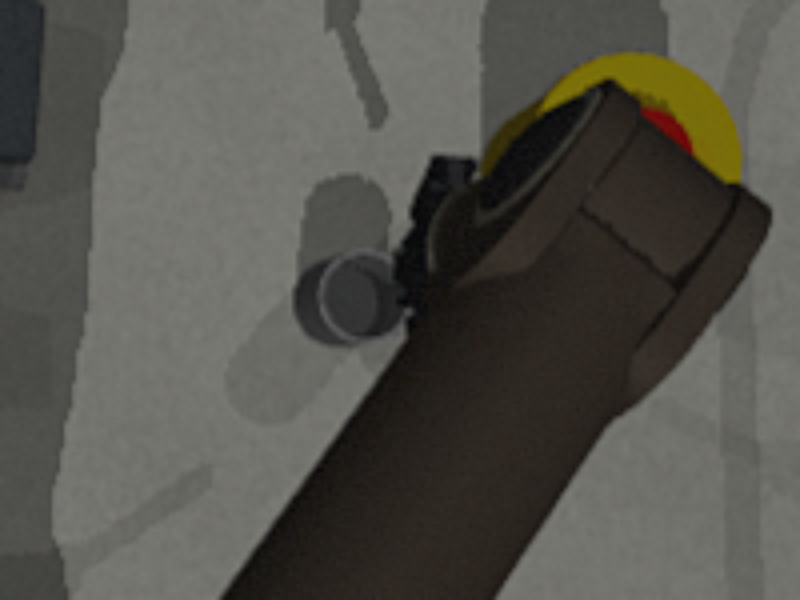

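apply_moves(
  increments=[
    [0.03, 0, 0.001, 0, 1],
    [0.06, 0, 0.001, 0, 1],
    [0.09, 0, 0.001, 0, 1],
    [0.115, 0, 0.001, 0, 1],
    [0.14, 0, 0.001, 0, 1],
    [0.16, 0, 0.001, 0, 1],
    [0.175, 0, 0.001, 0, 1],
    [0.185, 0, 0.001, 0, 1],
    [0.191, 0, 0.001, 0, 1],
    [0.191, 0, 0.001, 0, 1],
  ],
)

```text
clock: 10.33
position: [0.4584, -0.2996, 0.1287]
tool_rot: [-0.483, -0.516, -0.484, 0.516]
contact_force: [1.4, 0.1, -0.4]
width: 0.198
```

```bash
python3 - <<'E'
from h import *
c=shot("side","pics/side8.png"); cv2.imwrite("pics/s8z.png",cv2.resize(c["img"][200:400,200:400,::-1],(600,600)))
o,R=R0(); print(R.round(3),o["position"],o["clock"],o["width"],o["contact_force"],o["qpos"].round(2))
E
```

```text
[[ 0.     0.998 -0.065]
 [ 0.    -0.065 -0.998]
 [-1.    -0.    -0.   ]] [ 0.45859618 -0.30012141  0.12948349] 10.3833 0.1986079326847089 [ 0.2293298   0.50649429 -0.03867795] [-0.05  0.47  0.72  1.93 -0.39  0.89  0.8 ]
```

View pics/s8z.png

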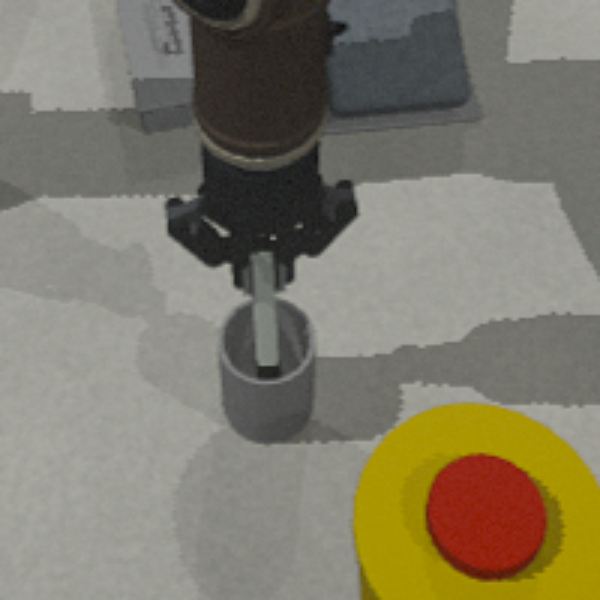

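apply_moves(
  increments=[
    [0.002, 0, 0, 0, 1],
    [0.004, 0, 0, 0, 1],
    [0.004, 0, 0, 0, 0.75],
    [0.004, 0, 0, 0, 0.6],
    [0.004, 0, 0, 0, 0.4],
    [0.004, 0, 0, 0, 0.2],
    [0.004, 0, 0, 0, 0.1],
    [0.004, 0, 0, 0, 0.1],
    [0.004, 0, 0, 0, 0.1],
  ],
)

```text
clock: 11.13
position: [0.4583, -0.3005, 0.1253]
tool_rot: [0.483, 0.516, 0.483, -0.516]
contact_force: [-0.8, 0.6, 0.2]
width: 0.903
```

apply_moves(
  increments=[
    [-0.02, 0, 0, 0, 0],
    [-0.05, 0, 0, 0, 0],
    [-0.08, 0, 0, 0, 0],
    [-0.115, 0, 0, 0, 0],
    [-0.15, 0, 0, 0, 0],
    [-0.185, 0, 0, 0, 0],
    [-0.2, 0, 0, 0, 0],
  ],
)

```text
clock: 11.72
position: [0.459, -0.3017, 0.3298]
tool_rot: [0.485, 0.517, 0.481, -0.516]
contact_force: [0.5, -0.4, 0.9]
width: 1.0
```

```bash
python3 - <<'E'
from h import *
c=shot("side","pics/side9.png"); cv2.imwrite("pics/s9z.png",cv2.resize(c["img"][200:400,200:400,::-1],(600,600)))
o,R=R0(); print(R.round(3),o["position"],o["clock"],o["width"],o["contact_force"],o["qpos"].round(2))
print(line(cloud(c),[.42,-.36,.1],[.49,-.25,.18],a0=[0,.34,.94]))
E
```

```text
[[ 0.007  0.998 -0.067]
 [-0.003 -0.066 -0.998]
 [-1.     0.007  0.002]] [ 0.45964588 -0.30209386  0.33094458] 11.7667 1.0017021314989514 [ 1.45677004 -0.23583193  1.8522511 ] [-0.18  0.25  0.84  1.68 -0.2   1.29  0.63]
(array([ 0.4595, -0.2936,  0.1297]), array([0.025, 0.468, 0.883]), np.float64(62.1), array([ 0.4587, -0.309 ,  0.1007]), array([ 0.4602, -0.2804,  0.1547]), 202)
```

View pics/s9z.png

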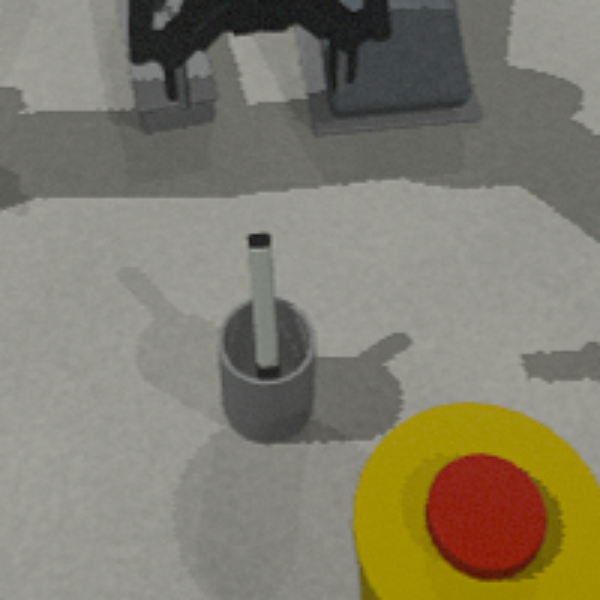

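Marker stands in the cup: blunt end at (259,240) in the crop, leaning 28°, cap inside the cup, gripper clear of it. Next, the torch.

apply_moves(
  increments=[
    [0, -0.001, -0.025, 0, 0],
    [0, -0.003, -0.06, 0, 0],
    [0, -0.005, -0.1, 0, 0],
    [0, -0.007, -0.14, 0, 0],
    [0, -0.009, -0.18, 0, 0],
    [0, -0.011, -0.22, 0, 0],
    [0, -0.013, -0.26, 0, 0],
    [0, -0.015, -0.3, 0, 0],
    [0, -0.017, -0.34, 0, 0],
    [0, -0.019, -0.38, 0, 0],
    [0, -0.021, -0.42, 0, 0],
    [0, -0.023, -0.46, 0, 0],
  ],
)

```text
clock: 12.77
position: [0.4651, 0.1619, 0.3252]
tool_rot: [0.483, 0.516, 0.483, -0.516]
contact_force: [0.6, -0.2, -0.4]
width: 1.0
```

apply_moves(
  increments=[
    [0, -0.002, -0.04, 0, 0],
    [0, -0.004, -0.08, 0, 0],
    [0.0, -0.005, -0.104, 0, 0],
    [0.03, -0.005, -0.104, 0, 0],
    [0.06, -0.005, -0.104, 0, 0],
    [0.09, -0.005, -0.104, 0, 0],
    [0.11, -0.005, -0.104, 0, 0],
    [0.11, -0.005, -0.104, 0, 0],
    [0.11, -0.005, -0.104, 0, 0],
  ],
)

```text
clock: 13.52
position: [0.4671, 0.2638, 0.2147]
tool_rot: [-0.483, -0.515, -0.483, 0.517]
contact_force: [1.0, -0.5, 0.2]
width: 0.998
```

```bash
python3 - <<'E'
from h import *
c=shot("side","pics/side10.png"); cv2.imwrite("pics/s10z.png",cv2.resize(c["img"][60:260,160:360,::-1],(600,600)))
o,R=R0(); print(R.round(3),o["position"],o["clock"],o["width"],o["contact_force"],o["qpos"].round(2))
print(inc([.470,.262,.132]))
print(line(cloud(c),[.44,.22,.08],[.50,.29,.175],a0=[0,0,1]))
E
```

```text
[[ 0.     0.998 -0.066]
 [ 0.    -0.066 -0.998]
 [-1.     0.    -0.   ]] [0.46796728 0.26419292 0.21599443] 13.5667 0.9941216650893072 [0.32445789 0.29004983 0.73123242] [-0.93  0.28  0.4   1.85 -0.13  1.03 -0.54]
[0.084  0.0021 0.0021]
(array([0.4692, 0.2531, 0.1283]), array([-0.002,  0.003,  1.   ]), np.float64(89.8), array([0.4693, 0.2529, 0.0821]), array([0.4691, 0.2532, 0.1744]), 185)
```

View pics/s10z.png

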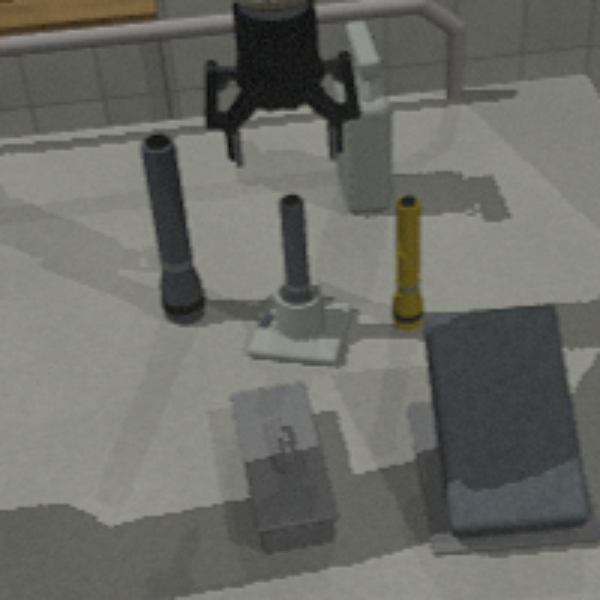

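apply_moves(
  increments=[
    [0.03, 0.0015, 0.001, 0, 0],
    [0.06, 0.0015, 0.001, 0, 0],
    [0.084, 0.0015, 0.001, 0, 0],
    [0.084, 0.0015, 0.001, 0, 0],
    [0.084, 0.0015, 0.001, 0, 0.5],
    [0.084, 0.0015, 0.001, 0, 1],
    [0.084, 0.0015, 0.001, 0, 1],
    [0.084, 0.0015, 0.001, 0, 1],
    [0.084, 0.0015, 0.001, 0, 1],
    [0.084, 0.0015, 0.001, 0, 1],
  ],
)

```text
clock: 14.4
position: [0.4696, 0.2636, 0.1328]
tool_rot: [0.483, 0.517, 0.483, -0.515]
contact_force: [-1.1, -0.1, 6.8]
width: 0.292
```

```bash
python3 - <<'E'
from h import *
o,R=R0(); print(o["position"],o["clock"],o["width"]*85,o["contact_force"])
E
```

```text
[0.46962801 0.26362678 0.13276406] 14.4 24.804612280931572 [-1.12746582 -0.09495429  6.78493923]
```

apply_moves(
  increments=[
    [-0.01, 0, 0, 0, 1],
    [-0.025, 0, 0, 0, 1],
    [-0.04, 0, 0, 0, 1],
    [-0.055, 0, 0, 0, 1],
    [-0.07, 0, 0, 0, 1],
    [-0.085, 0, 0, 0, 1],
    [-0.085, 0, 0, 0, 1],
    [-0.085, 0, 0, 0, 1],
    [-0.085, 0, 0, 0, 1],
  ],
)

```text
clock: 15.15
position: [0.4685, 0.2629, 0.2158]
tool_rot: [-0.483, -0.516, -0.483, 0.516]
contact_force: [-0.0, 0.3, -1.8]
width: 0.288
```

```bash
python3 - <<'E'
from h import *
c=shot("side","pics/side11.png"); cv2.imwrite("pics/s11z.png",cv2.resize(c["img"][60:260,160:360,::-1],(600,600)))
t=shot("top","pics/top11.png")
o,R=R0(); print(R.round(3),o["position"],o["clock"],o["width"],o["contact_force"],o["qpos"].round(2))
print(line(cloud(c),[.44,.22,.09],[.50,.29,.175+.03],rad=.02,a0=[0,0,1]))
q=cloud(t).reshape(-1,3);q=q[np.isfinite(q[:,0])];q=q[(q[:,2]>.05)&(q[:,2]<.065)&(abs(q[:,0]-.47)<.035)&(abs(q[:,1]-.262)<.035)]
print(len(q),q.min(0),q.max(0))
E
```

```text
[[-0.001  0.998 -0.066]
 [-0.001 -0.066 -0.998]
 [-1.    -0.001  0.001]] [0.46840548 0.26277139 0.21534067] 15.25 0.2899570219539613 [-0.39013258 -0.19942038 -1.23850421] [-0.93  0.29  0.4   1.85 -0.13  1.03 -0.54]
(array([0.4683, 0.2516, 0.1516]), array([-0.   ,  0.045,  0.999]), np.float64(87.4), array([0.4683, 0.2494, 0.1014]), array([0.4683, 0.254 , 0.2041]), 274)
61 [0.4442686  0.23821343 0.05061911] [0.49376371 0.27782283 0.064917  ]
```

View pics/s11z.png

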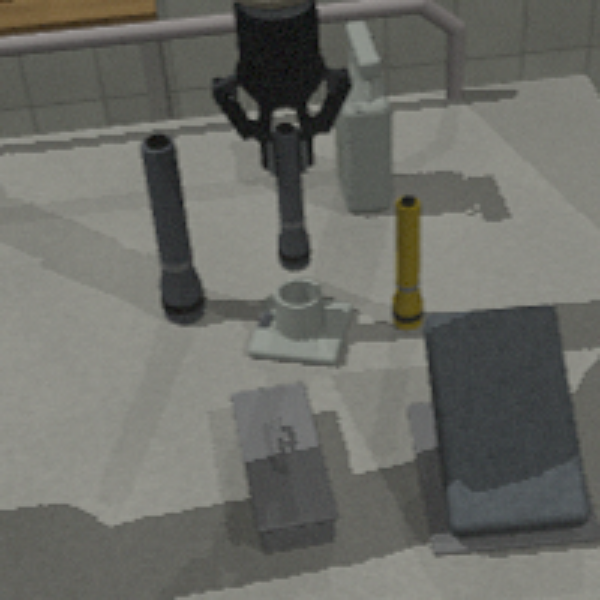

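apply_moves(
  increments=[
    [0.02, 0, 0, 0, 1],
    [0.04, 0, 0, 0, 1],
    [0.051, 0, 0, 0, 1],
    [0.051, 0, -0.004, 0, 1],
    [0.0505, 0, -0.012, 0, 1],
    [0.05, 0, -0.02, 0, 1],
    [0.05, 0, -0.0275, 0, 1],
    [0.051, 0, -0.035, 0, 1],
    [0.0518, 0, -0.0425, 0, 1],
    [0.0527, 0, -0.0495, 0, 1],
    [0.0527, 0, -0.0495, 0, 1],
  ],
)

```text
clock: 16.17
position: [0.4723, 0.3132, 0.164]
tool_rot: [-0.484, -0.516, -0.483, 0.516]
contact_force: [0.3, -4.9, -0.7]
width: 0.287
```

```bash
python3 - <<'E'
from h import *
c=shot("side","pics/side12.png"); cv2.imwrite("pics/s12z.png",cv2.resize(c["img"][60:260,160:360,::-1],(600,600)))
t=shot("top","pics/top12.png"); cv2.imwrite("pics/t12z.png",cv2.resize(t["img"][120:300,60:285,::-1],(750,600)))
o,R=R0(); print(R.round(3),o["position"],o["clock"],o["width"],o["contact_force"],o["qpos"].round(2))
for w in(c,t):print(line(cloud(w),[.44,.22,.08],[.50,.34,.165],rad=.02,a0=[0,.3,1]))
E
```

```text
[[ 0.     0.998 -0.066]
 [-0.    -0.066 -0.998]
 [-1.     0.     0.   ]] [0.47241651 0.3125726  0.16410062] 16.2667 0.28955032058823027 [-1.14006206 -4.08089767 -1.47612209] [-0.96  0.39  0.37  1.84 -0.17  0.94 -0.57]
(array([0.4708, 0.2773, 0.1203]), array([0.011, 0.397, 0.918]), np.float64(66.6), array([0.4703, 0.2598, 0.08  ]), array([0.4713, 0.2955, 0.1626]), 245)
(array([0.4697, 0.2771, 0.1186]), array([0.02 , 0.377, 0.926]), np.float64(67.8), array([0.4688, 0.2613, 0.0797]), array([0.4707, 0.2956, 0.1641]), 171)
```

View pics/s12z.png

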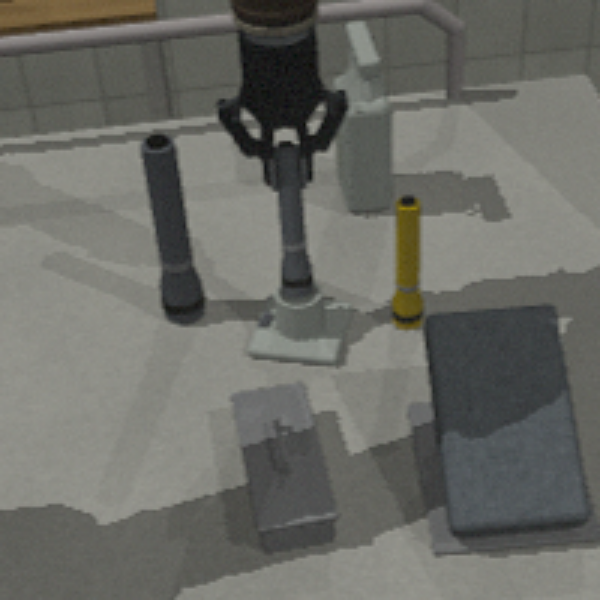

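View pics/t12z.png

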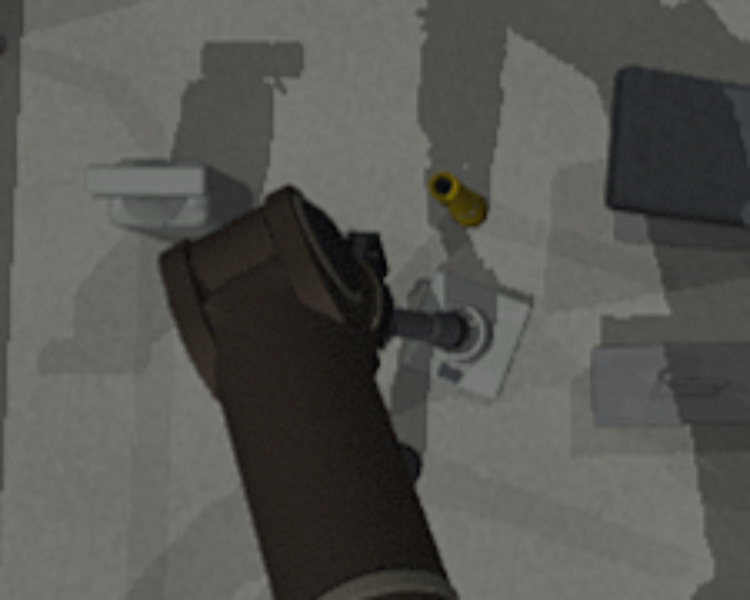

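apply_moves(
  increments=[
    [0.002, 0, -0.007, 0, 1],
    [0.004, 0, -0.014, 0, 1],
    [0.0065, 0, -0.021, 0, 1],
    [0.0095, 0, -0.0275, 0, 1],
    [0.013, 0, -0.034, 0, 1],
    [0.0166, 0, -0.0405, 0, 1],
    [0.0198, 0, -0.045, 0, 1],
    [0.0229, 0, -0.0495, 0, 1],
    [0.026, 0, -0.0535, 0, 1],
    [0.026, 0, -0.0535, 0, 1],
  ],
)

```text
clock: 17.1
position: [0.476, 0.3676, 0.1374]
tool_rot: [0.483, 0.516, 0.484, -0.515]
contact_force: [-0.3, -0.7, 4.8]
width: 0.287
```

```bash
python3 - <<'E'
from h import *
c=shot("side","pics/side13.png"); cv2.imwrite("pics/s13z.png",cv2.resize(c["img"][60:260,160:360,::-1],(600,600)))
t=shot("top","pics/top13.png")
o,R=R0(); print(R.round(3),o["position"],o["clock"],o["width"],o["contact_force"],o["qpos"].round(2))
for w in(c,t):print(line(cloud(w),[.44,.22,.07],[.50,.34,.15],rad=.02,a0=[0,.7,.7]))
E
```

```text
[[ 0.001  0.998 -0.065]
 [ 0.001 -0.065 -0.998]
 [-1.     0.001 -0.001]] [0.47609054 0.36671237 0.13784698] 17.2 0.28644848399798395 [ 0.69607194 -1.25358665  3.24377028] [-0.99  0.48  0.35  1.78 -0.2   0.92 -0.62]
(array([0.4722, 0.2949, 0.1076]), array([0.049, 0.749, 0.66 ]), np.float64(41.3), array([0.4697, 0.2565, 0.0737]), array([0.475 , 0.3383, 0.1458]), 304)
(array([0.4717, 0.2972, 0.1101]), array([0.057, 0.743, 0.667]), np.float64(41.8), array([0.4687, 0.2589, 0.0758]), array([0.4748, 0.3384, 0.1471]), 307)
```

View pics/s13z.png

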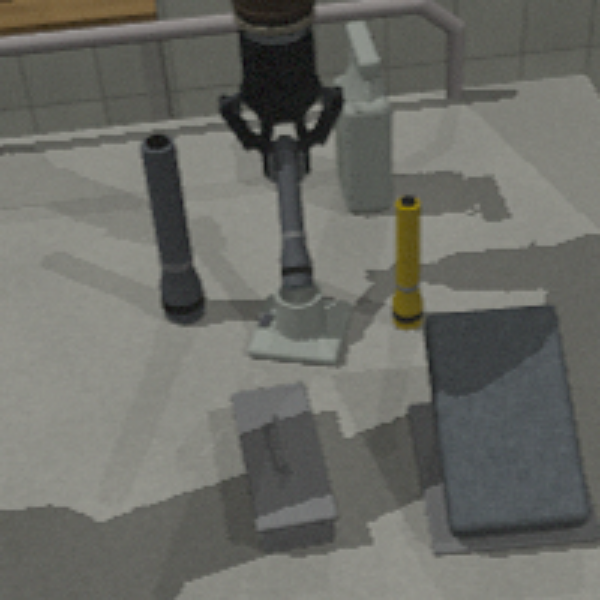

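apply_moves(
  increments=[
    [-0.01, 0, 0.004, 0, 1],
    [-0.025, 0, 0.004, 0, 1],
    [-0.045, 0, 0.004, 0, 1],
    [-0.07, 0, 0.004, 0, 1],
    [-0.1, 0, 0.004, 0, 1],
    [-0.13, 0, 0.004, 0, 1],
    [-0.15, 0.01, 0.01, 0, 1],
    [-0.16, 0.03, 0.02, 0, 1],
    [-0.16, 0.05, 0.03, 0, 1],
    [-0.16, 0.07, 0.04, 0, 1],
    [-0.16, 0.09, 0.055, 0, 1],
    [-0.16, 0.11, 0.068, 0, 1],
  ],
)

```text
clock: 18.2
position: [0.5814, 0.2901, 0.2981]
tool_rot: [0.483, 0.516, 0.484, -0.516]
contact_force: [1.0, 0.2, -1.2]
width: 0.286
```

apply_moves(
  increments=[
    [0, 0.02, 0.015, 0, 1],
    [0, 0.04, 0.03, 0, 1],
    [0.005, 0.06, 0.042, 0, 1],
    [0.015, 0.07, 0.0475, 0, 1],
    [0.025, 0.07, 0.0475, 0, 1],
    [0.03, 0.07, 0.0475, 0, 1],
    [0.03, 0.07, 0.0475, 0, 1],
    [0.03, 0.07, 0.0475, 0, 1],
    [0.03, 0.07, 0.0475, 0, 1],
  ],
)

```text
clock: 18.95
position: [0.6471, 0.2402, 0.2681]
tool_rot: [0.484, 0.516, 0.484, -0.515]
contact_force: [0.0, 0.0, -0.6]
width: 0.288
```

```bash
python3 - <<'E'
from h import *
c=shot("side","pics/side14.png")
t=shot("top","pics/top14.png")
o,R=R0(); print(R.round(3),o["position"],o["clock"],o["width"],o["contact_force"],o["qpos"].round(2))
for w in(c,t):print(line(cloud(w),[.6,.10,.185],[.69,.22,.27],rad=.022,a0=[0,.7,.7]))
E
```

```text
[[ 0.001  0.998 -0.065]
 [ 0.001 -0.065 -0.998]
 [-1.     0.001 -0.001]] [0.64747255 0.23973517 0.26838264] 19.05 0.2884318636300363 [ 0.34436518  0.42570395 -0.52922247] [-0.7   0.52  0.44  1.39 -0.22  1.27 -0.32]
(array([0.641 , 0.1646, 0.2319]), array([0.059, 0.729, 0.682]), np.float64(43.0), array([0.6384, 0.1319, 0.2012]), array([0.6443, 0.2049, 0.2696]), 363)
(array([0.6405, 0.168 , 0.2355]), array([0.046, 0.739, 0.672]), np.float64(42.2), array([0.6385, 0.1349, 0.2054]), array([0.6429, 0.2063, 0.2703]), 307)
```

View pics/side14.png

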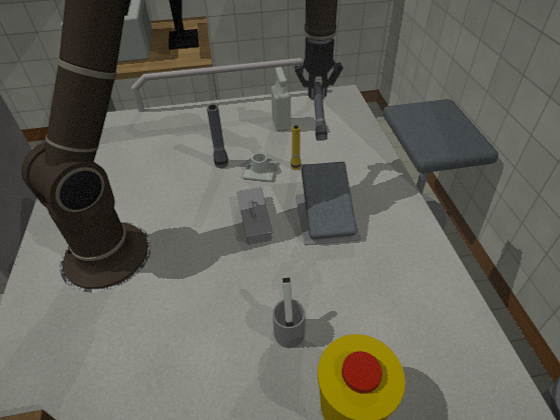

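View pics/top14.png

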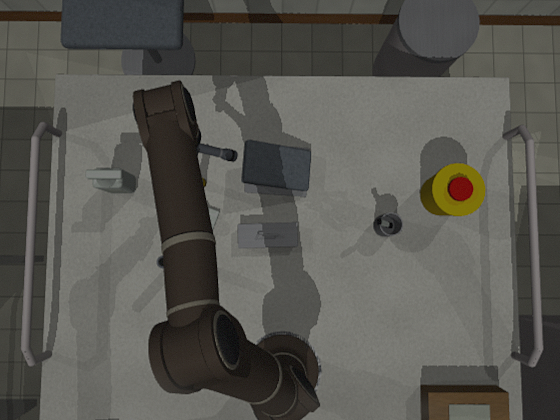

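apply_moves(
  increments=[
    [0, 0, 0, 0, 1],
    [0, 0, 0, 0, 1],
    [0, 0, 0, 0, 1],
    [0, 0, 0, 0, 1],
  ],
)

```text
clock: 19.38
position: [0.6478, 0.2388, 0.2678]
tool_rot: [0.483, 0.516, 0.483, -0.516]
contact_force: [-0.1, -0.4, -1.2]
width: 0.289
```

```bash
python3 - <<'E'
from h import *
c=shot("side","pics/side15.png"); w=cloud(c)
o,R=R0(); print(o["position"],o["clock"],o["width"],o["contact_force"],abs(o["qvel"]).max())
print("torch",line(w,[.6,.10,.185],[.69,.22,.27],rad=.022,a0=[0,.7,.7]))
q=w.reshape(-1,3);q=q[np.isfinite(q[:,0])]
k=(q[:,0]>.6)&(q[:,0]<.69)&(q[:,1]>.1)&(q[:,1]<.22)&(q[:,2]>.16);print("lowest torch pt",np.percentile(q[k][:,2],[0,1,3]))
print("marker",line(w,[.42,-.36,.1],[.49,-.25,.18],a0=[0,.34,.94]))
for n,lo,hi in(("bin",[.46,-.6,.02],[.65,-.4,.2]),("spray",[.54,.4,.02],[.64,.56,.25]),("box",[.37,-.07,.02],[.48,.16,.08])):
    r=[]
    for f in(np.load("side_cloud.npy"),w):
        p=f.reshape(-1,3);p=p[np.isfinite(p[:,0])];p=p[((p>lo)&(p<hi)).all(1)];r+= [np.median(p,0).round(3)]
    print(n,r)
E
```

```text
[0.64779123 0.23871633 0.26767209] 19.4333 0.29157435567151424 [ 0.4150243   0.3285025  -1.47187153] 0.0021022949225949013
torch (array([0.6416, 0.1637, 0.2323]), array([0.054, 0.734, 0.677]), np.float64(42.6), array([0.6391, 0.1303, 0.2016]), array([0.6445, 0.2029, 0.2685]), 364)
lowest torch pt [0.1880565  0.20270577 0.21003918]
marker (array([ 0.4594, -0.2936,  0.1302]), array([0.035, 0.468, 0.883]), np.float64(62.0), array([ 0.4583, -0.3088,  0.1017]), array([ 0.4603, -0.2806,  0.1548]), 197)
bin [array([ 0.548, -0.519,  0.162]), array([ 0.548, -0.519,  0.162])]
spray [array([0.58 , 0.472, 0.123]), array([0.58 , 0.473, 0.124])]
box [array([0.423, 0.027, 0.043]), array([0.423, 0.027, 0.043])]
```

```bash
python3 -c "
from workcell import manip
print(manip.close_job())"
```

```text
the job is handed in; nothing more can be done
None
```

I handed the job in at about 19.4 s. The marker stands in the cup and the torch is held at a slant over the pad. No verdict is reported, so the results below are from my own last camera checks.

The moves cannot tilt the tool, so I turned both objects within the grip by pressing them against the fixed charging stand. The marker's cap went against the outside of the sleeve. The torch head went against the inner rim after I had drawn it clear.

- **Marker:** It stands cap end down in the cup, let go, leaning 28° from vertical. Its cap end is about 22 mm from the cup's axis (limit 33 mm). The cup looks upright and within a few mm of where it was.
- **Torch:** It was drawn up to a lens height of about 0.10 m in the fingers, clear of the stand, before I tilted it. It is now held still at about 47° from vertical, lamp end down. Its lens is at about 0.19–0.20 m, and its line of light passes within about 1 cm of the pad middle. Joint speeds were about 0.002 rad/s, and the outside force read about 1.5 N, mostly downward; the torch weighs about 1.4 N.
- **Bystanders:** The bin, spray bottle and box agree with their starting positions to about 1 mm.

No check failed. The side and top cameras differed by a few mm on the torch and cup, and by about 1° on the torch angle, well inside the limits.

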